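# Put the slate top back on its foot and stand the coin cup on it

### The arm

A 7-joint arm with a two-finger parallel gripper is mounted at the origin on the work surface. World frame = base frame: x ahead of the robot, y to its left, z up, the work surface at z = 0. Lengths are in m, angles in rad, forces in N, time in s.
With the tool pointing down it reaches from about 0.4 to 0.85 m from the base axis. Payload 4.5 kg.
Tool frame: the origin (TCP) lies at the very end of the fingers, on their centre line; the grasp point (between the pads) lies 19 mm behind it (r.tcp_to_grasp is the distance from the TCP to the grasp point, in m); z points along the fingers, y is the direction in which the jaws open and shut (so a half turn about z gives the same grasp; the last joint's range is limited). The gripper opens to 88 mm and grips with 3 to 60 N. Pads are 18 mm wide; open, the fingers measure 123 mm over their backs; the gripper's body (75 mm by 187 mm) begins 45 mm behind the grasp point.
Start: joints at [1.163, 0.689, -0.195, 1.565, 0.157, 0.902, -0.215], TCP at [0.267, -0.565, 0.239] pointing down, gripper open.
Joint ranges: [-3.01, 3.01], [-0.46, 2.08], [-1.47, 1.51], [0.13, 2.56], [-1, 4.14], [0.04, 2.09], [-2.66, 2.66]. Speed limits (rad/s): [2.57, 2.57, 3.14, 3.14, 3.14, 3.14, 3.14].

### API

Orientations are given as a unit quaternion [x, y, z, w].
In Python, from plant import r gives the robot as it stands.
- The arm moves only by the shell command python3 -m handwheel 'ROWS' [FORCE]. ROWS is a JSON object of lists of equal length, an entry for each row: "twist": the turn, a rotation vector about the tool's x, y, z normalised to -1 to 1, where 1 is 180 degrees, a list of three; "translation": the shift along the tool's x, y, z normalised to -1 to 1, where 1 is 0.1 m, a list of three; "grip": the opening, from 0 (shut) to 1 (fully open). A call has 1 to 12 rows; each row is the pose to reach, as a shift and turn from the pose measured when the call began, along the tool's axes at that moment, turning the shorter way round; what a row does not reach only later rows make up. A row lasts 1/12 s, in which the tool goes at most 41.7 mm and 7.16 degrees, less where a joint would pass 70% of its speed; a pose out of reach is approached as far as the arm can. A call with a number of a shift or a turn outside -1 to 1 is refused whole. A call with a gripper value outside its range is refused whole. The fingers move at their own pace and stop on an object; FORCE is the grip in N (left out, the last holds). Time passes only in rows, so rows that repeat a pose let the fingers close. It gives the time, the measured TCP pose, the force and the opening at its end, in the units of the state.
- r.get_state(): the state, without advancing time (a new reading comes with each control period).
- r.snapshot(name): name is "scene" or "top" or "wrist"; returns the picture (400x640x3 uint8, blue, green, red); there is no depth.
- r.get_calibration(name): a dict with "fx", "fy", "cx", "cy" (pixels), "dist" ([k1, k2, p1, p2, k3] as OpenCV has them; the pictures are not rectified), "xyz" and "attitude" of the camera in the world. Camera axes: x right, y down, z forward; pixel columns grow to the right and rows downward; lengths in m; the calibration is good to about 2 mm. A picture is of the moment at which its call begins: read the wrist's pose just before it. get_calibration takes no time and is no camera call; for the wrist camera it gives the pose at the moment of the call.
- r.finish_job(): hands the job in, once; it reports no verdict.
The state is a dict: "clock": time; "q": joint angles; "qd": joint speeds; "joint_torque": joint torques, N m; "tool_pos": TCP position; "eef_rot": TCP orientation; "contact_force": force on the tool from outside, world axes, zero at the start; "moment": the same for the moment, N m; "opening": opening from 0.0 (shut) to 1.0 (fully open).
Only numpy, scipy, OpenCV 4.12 (cv2) and the standard library are available. Lean on these libraries where they do the work, as an engineer would, in place of code of your own. Each camera call takes 0.05 s, during which the arm holds its last target.

### The job

The coin cup's little stand has come apart: its thin slate top lies in the grey plastic letter tray, too flat and too closely walled in to be picked up there. Slide the slate endways until it sticks out well past the tray's open end but does not drop off, take it by the part that sticks out and lay it flat on the dark wooden foot, centred and lengthwise along it; let go of it, then stand the steel coin cup upright in the middle of the slate. Do not let the slate fall or the cup topple, and leave the other things on the credenza where they are.

Things in the scene. Friction and masses are not known exactly. Their poses are not given: they have to be found in the camera images.
- slate_mid (a point): Centre (half-way up) of the slate top: a plain dark grey slab 150 x 62 mm, 5 mm thick, about 120 g, loose. x along its 150 mm length, y along its 62 mm width, z up. It starts lying flat on the tray's floor, lengthwise in it, its front end 15 to 40 mm inside the open end.
- tray_lip (a point): Middle of the upper edge of the letter tray's floor at its open end; the floor is level, 45 mm above the credenza. x points from here into the tray, along its length; y across it; z up. Beyond this edge (-x) the tray drops straight to the credenza, so the slate tips off once its centre passes the edge.
- foot_top (a point): Centre of the top face of the stand's foot: a dark wooden block 120 mm long (x), 44 mm wide (y), its top 40 mm above the credenza, on a slightly wider 6 mm aluminium base plate (130 x 48 mm). Fixed. The slate will overhang it by 15 mm at the ends and 9 mm at the sides, so fingers on its long edges pass beside the block.
- cup_mid (a point): Centre (half-way up) of the stainless coin cup: a straight-sided open cup, 52 mm outside diameter, 66 mm tall, wall 3 mm, about 140 g, empty, loose, standing on the credenza. z up.
- tray: Fixed grey plastic letter tray, 240 mm long (x), 78 mm wide (y); origin at the centre of its underside, axes as tray_lip. Walls 12 mm high, 4 mm thick stand on its floor along both sides (70 mm apart inside) and across the closed end (inner face 236 mm from the open edge); none at the open end. At least 45 mm of floor lies free behind the slate at the start, room for a fingertip to push it.
- slate: The slate top: origin at the centre of its underside, axes as slate_mid.
- cup: The coin cup: origin at the centre of its underside.
- bowl: Cobalt glass bowl, 140 mm across, 60 mm tall (bystander, to be left alone; origin: centre of its underside)
- hairbrush: Wooden hairbrush lying bristles down, about 210 mm long, 52 mm wide, 30 mm high (bystander, to be left alone; origin: underside, near where handle and head meet)
- phone_stand: Aluminium phone stand, 100 x 75 mm, 105 mm tall (bystander, to be left alone; origin: centre of its underside)
- case: Grey cloth-covered spectacle case, well rounded, 60 x 140 mm, 40 mm high (bystander, to be left alone; origin: centre of its underside)
- book: Pale book lying flat, 150 x 210 mm, 22 mm thick (bystander, to be left alone; origin: centre of its underside)
Not all that is in view belongs to the job. Leave any blue or red look-alike of the part that bears foot_top alone. Of the things that look like the cup, the smaller one is meant.

How it is judged:
On the way, in this order (a step that is already met when the one before it is completed fails the run):
1. the slate, still flat on the tray's floor, sticks out at least 20 mm past the open end (x of slate_mid in the frame of tray_lip between -0.005 and 0.055 m and height (world z) of slate_mid below 0.052 m and angle between slate_mid's own z axis and vertical below 0.06 rad), for 0.2 s.
2. the slate lies flat, centred and lengthwise on the foot, let go, with no cup on it yet (horizontal distance between slate_mid and foot_top below 0.018 m and height (world z) of slate_mid between 0.0385 and 0.0465 m and angle between slate_mid's own z axis and vertical below 0.06 rad and angle between the x axis of slate_mid and the x axis of foot_top, either way round below 0.25 rad and contact force between the fingers and slate below 0.1 N and linear speed of slate below 0.02 m/s and contact force between cup and slate below 0.05 N), for 0.3 s.
At the end, for the whole second after the job is handed in: The slate rests flat (within 0.06 rad) on the foot, its centre within 18 mm of the foot's centre and its length within 0.25 rad of the foot's; the cup stands upright (within 0.08 rad) on the slate, within 15 mm of its centre; both are released and at rest (horizontal distance between slate_mid and foot_top below 0.018 m and height (world z) of slate_mid between 0.0385 and 0.0465 m and angle between slate_mid's own z axis and vertical below 0.06 rad and angle between the x axis of slate_mid and the x axis of foot_top, either way round below 0.25 rad and contact force between the fingers and slate below 0.1 N and linear speed of each of slate, cup below 0.02 m/s and horizontal distance between cup_mid and slate_mid below 0.015 m and height (world z) of cup between 0.042 and 0.049 m and angle between cup_mid's own z axis and vertical below 0.08 rad and contact force between the fingers and cup below 0.1 N); the robot touches nothing.
It fails at once if the slate fell down (its centre below 30 mm) (height (world z) of slate_mid below 0.03 m).
It fails at once if the cup toppled (tilted over 0.6 rad) (angle between cup_mid's own z axis and vertical above 0.6 rad).
It fails at once if a bystander was shifted more than 25 mm (distance of any of bowl, hairbrush, phone_stand, case, book from where it was at the start of the episode above 0.025 m).
It also fails if it takes over 72 s, if anything falls off the work surface, if the arm or the gripper's body presses on something with over 40 N, if the wrist force passes 120 N, or if a joint passes its speed limit or range.

## Working session

There is one attempt and no reset: what is moved stays moved. The work goes in short steps, Python scripts to look and compute and a shell command to move; the robot and the scene stay as the last step left them, time stands still between calls to the robot, and variables do not carry over. Pictures are saved under pics/ and viewed, and the job is handed in when it is done.

```bash
ls; mkdir -p pics
python3 - <<'E'
from plant import r
import cv2
print(r.get_state())
for n in ["scene","top","wrist"]:
    c=r.get_calibration(n);print(n,c)
    cv2.imwrite(f"pics/{n}0.png",r.snapshot(n))
E
```

```text
pics
{'clock': 0.0, 'q': array([ 1.16277586,  0.69003608, -0.19452833,  1.56636789,  0.15732487,
        0.90250624, -0.21510964]), 'qd': array([ 8.11976580e-04,  1.53296564e-03, -2.27926759e-03,  4.54458243e-04,
        8.67752566e-04, -1.41712182e-03, -7.36791507e-05]), 'joint_torque': array([-9.73456226e-04, -5.27551746e+01, -1.26714092e+00, -1.53425717e+01,
       -5.26290166e-02,  6.67495566e-03,  1.77095890e-04]), 'tool_pos': array([ 0.26691669, -0.56441375,  0.23787155]), 'eef_rot': array([ 9.75686535e-01,  2.19168569e-01, -2.81377099e-04, -9.18620710e-04]), 'contact_force': array([ 0.25553063,  0.52568778, -0.30279002]), 'moment': array([-0.01414521,  0.02409815, -0.03038395]), 'opening': 0.9993768552309186}
scene {'fx': 453.85118588728574, 'fy': 453.85118588728574, 'cx': 318.96133820930186, 'cy': 205.44540531976565, 'dist': array([-0.07659959,  0.        ,  0.        ,  0.        ,  0.        ]), 'xyz': array([ 0.86306946, -0.7360966 ,  0.90314773]), 'attitude': array([ 0.90775902,  0.22849603, -0.08226436, -0.34204635])}
top {'fx': 370.8077978096564, 'fy': 370.8077978096564, 'cx': 319.7790573699781, 'cy': 200.69035195810292, 'dist': array([-0.06035473,  0.        ,  0.        ,  0.        ,  0.        ]), 'xyz': array([ 0.40368002, -0.05766501,  0.94372771]), 'attitude': array([ 0.70923031, -0.70226777,  0.05539436, -0.02727288])}
wrist {'fx': 334.67285266702436, 'fy': 334.67285266702436, 'cx': 323.07436880463297, 'cy': 197.3121780228985, 'dist': array([-0.06124656,  0.        ,  0.        ,  0.        ,  0.        ]), 'xyz': array([ 0.34025281, -0.52939343,  0.38436642]), 'attitude': array([ 0.83408446, -0.52753415, -0.08729262,  0.13561282])}
```

View pics/scene0.png

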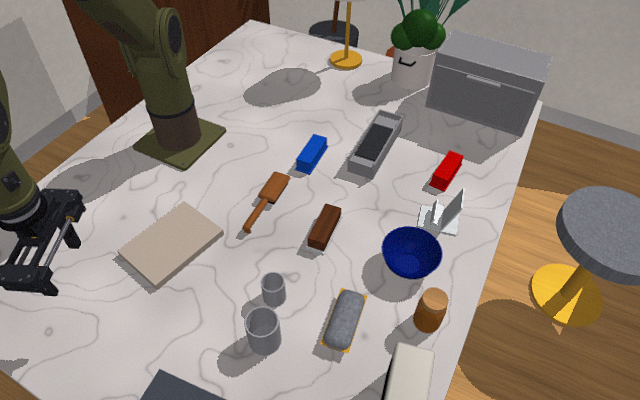

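View pics/top0.png

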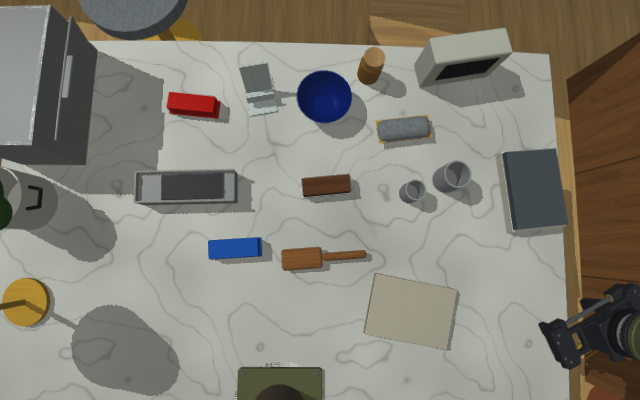

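View pics/wrist0.png

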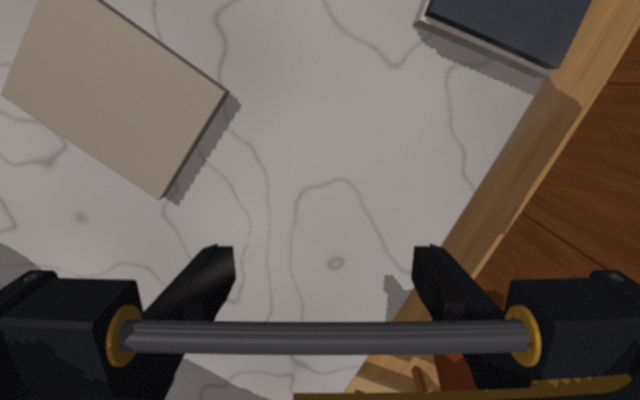

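Run:
```python
import cv2
t=cv2.imread("pics/top0.png"); s=cv2.imread("pics/scene0.png")
a=cv2.resize(t[160:215,120:250],None,fx=6,fy=6,interpolation=cv2.INTER_CUBIC)
b=cv2.resize(t[165:220,290:480],None,fx=4,fy=4,interpolation=cv2.INTER_CUBIC)
cv2.imwrite("pics/c1.png",a);cv2.imwrite("pics/c2.png",b)
cv2.imwrite("pics/c3.png",cv2.resize(s[105:180,340:410],None,fx=7,fy=7,interpolation=cv2.INTER_CUBIC))
```

```text
(no output)
```

View pics/c1.png

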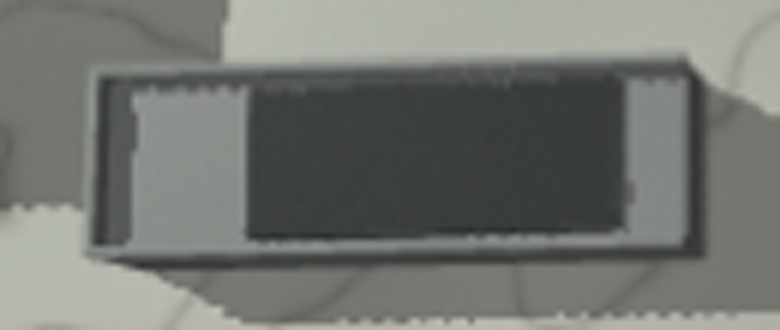

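View pics/c2.png

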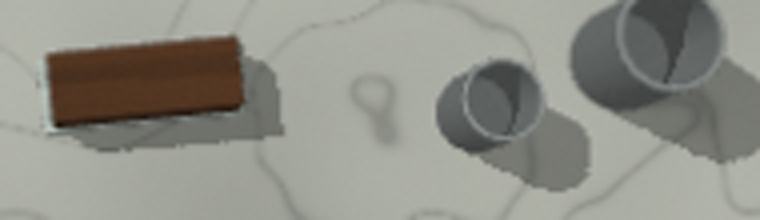

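View pics/c3.png

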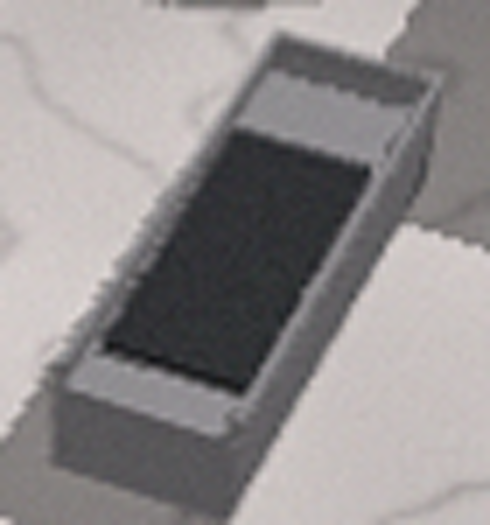

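```bash
cat > h.py <<'E'
import numpy as np, cv2
from scipy.spatial.transform import Rotation as R
def w(cal,uv,z):
    K=np.array([[cal["fx"],0,cal["cx"]],[0,cal["fy"],cal["cy"]],[0,0,1]])
    p=cv2.undistortPoints(np.array(uv,float).reshape(-1,1,2),K,cal["dist"]).reshape(-1,2)
    d=R.from_quat(cal["attitude"]).apply(np.c_[p,np.ones(len(p))])
    return cal["xyz"]+d*((z-cal["xyz"][2])/d[:,2])[:,None]
def proj(cal,P):
    K=np.array([[cal["fx"],0,cal["cx"]],[0,cal["fy"],cal["cy"]],[0,0,1]])
    Rm=R.from_quat(cal["attitude"]).as_matrix().T
    return cv2.projectPoints(np.array(P,float).reshape(-1,1,3),cv2.Rodrigues(Rm)[0],-Rm@cal["xyz"],K,cal["dist"])[0].reshape(-1,2)
def uncrop(uv,s,o): return (np.array(uv,float)+.5)/s-.5+np.array(o)
E
python3 - <<'E'
from h import *
from plant import r
np.set_printoptions(precision=4,suppress=True)
c=r.get_calibration("top"); s=r.get_calibration("scene")
def rep(n,P):
    print(n);print(P, "mean",P.mean(0),"sides",np.linalg.norm(np.diff(np.r_[P,P[:1]],axis=0),axis=1))
rep("slate",w(c,uncrop([(247,87),(625,78),(625,235),(250,240)],6,(120,160)),.05))
rep("lip",w(c,uncrop([(688,80),(686,240)],6,(120,160)),.045))
rep("traytop",w(c,uncrop([(90,68),(688,58),(688,249),(85,250)],6,(120,160)),.057))
rep("foot",w(c,uncrop([(48,53),(238,37),(242,105),(55,126)],4,(290,165)),.04))
rep("cup",w(c,uncrop([(505,98),(505,60),(505,139),(464,98),(545,98)],4,(290,165)),.066))
rep("slate S",w(s,uncrop([(235,130),(372,170),(245,390),(105,350)],7,(340,105)),.05))
rep("lip S",w(s,uncrop([(65,385),(228,432)],7,(340,105)),.045))
E
```

```text
slate
[[0.5694 0.2952 0.05  ]
 [0.575  0.1417 0.05  ]
 [0.5108 0.1392 0.05  ]
 [0.5069 0.2903 0.05  ]] mean [0.5406 0.2166 0.05  ] sides [0.1536 0.0642 0.1511 0.0627]
lip
[[0.5755 0.1171 0.045 ]
 [0.5097 0.1156 0.045 ]] mean [0.5426 0.1163 0.045 ] sides [0.0658 0.0658]
traytop
[[0.5752 0.3568 0.057 ]
 [0.5822 0.1151 0.057 ]
 [0.5047 0.1123 0.057 ]
 [0.5013 0.3538 0.057 ]] mean [0.5408 0.2345 0.057 ] sides [0.2418 0.0776 0.2415 0.074 ]
foot
[[ 0.5663 -0.048   0.04  ]
 [ 0.5782 -0.1658  0.04  ]
 [ 0.5355 -0.1682  0.04  ]
 [ 0.5209 -0.0529  0.04  ]] mean [ 0.5502 -0.1087  0.04  ] sides [0.1184 0.0427 0.1162 0.0457]
cup
[[ 0.5382 -0.3257  0.066 ]
 [ 0.5616 -0.3263  0.066 ]
 [ 0.5131 -0.3251  0.066 ]
 [ 0.5378 -0.3004  0.066 ]
 [ 0.5386 -0.3506  0.066 ]] mean [ 0.5379 -0.3256  0.066 ] sides [0.0234 0.0485 0.035  0.0502 0.0248]
slate S
[[0.5049 0.2906 0.05  ]
 [0.5664 0.294  0.05  ]
 [0.5731 0.1435 0.05  ]
 [0.515  0.138  0.05  ]] mean [0.5398 0.2165 0.05  ] sides [0.0616 0.1507 0.0584 0.1528]
lip S
[[0.5077 0.1171 0.045 ]
 [0.5751 0.1234 0.045 ]] mean [0.5414 0.1203 0.045 ] sides [0.0677 0.0677]
```

Run:
```python
import cv2
s=cv2.imread("pics/scene0.png")
cv2.imwrite("pics/c4.png",cv2.resize(s[195:260,295:355],None,fx=8,fy=8,interpolation=cv2.INTER_CUBIC))
cv2.imwrite("pics/c5.png",cv2.resize(s[260:360,230:300],None,fx=6,fy=6,interpolation=cv2.INTER_CUBIC))
```

```text
(no output)
```

View pics/c4.png

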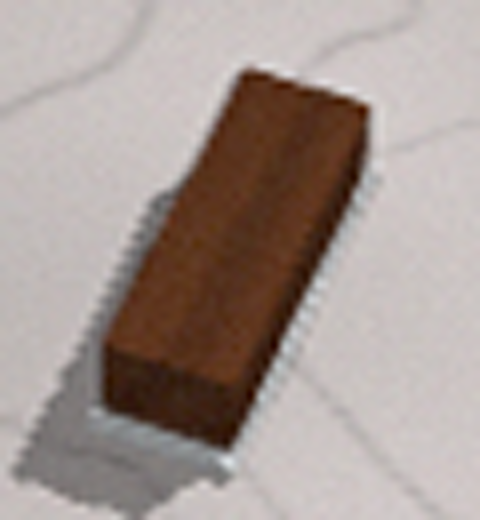

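View pics/c5.png

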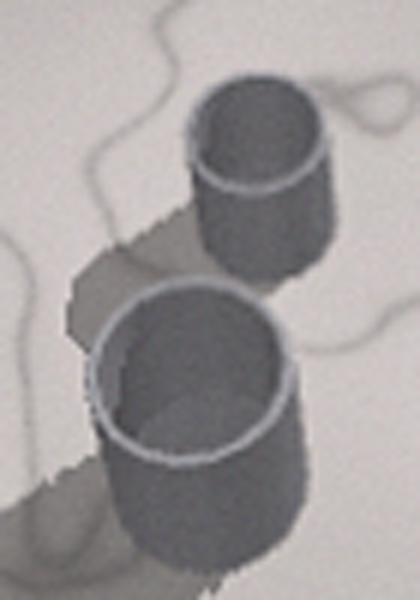

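```bash
python3 - <<'E'
from h import *
from plant import r
np.set_printoptions(precision=4,suppress=True)
s=r.get_calibration("scene")
def rep(n,P):
    print(n);print(P, "mean",P.mean(0),"sides",np.linalg.norm(np.diff(np.r_[P,P[:1]],axis=0),axis=1))
rep("foot S",w(s,uncrop([(245,68),(370,105),(242,385),(105,350)],8,(295,195)),.04))
rep("cup S",w(s,uncrop([(259,133),(187,133),(330,133),(259,75),(259,193)],6,(230,260)),.066))
E
cat > to.py <<'E'
import sys; from h import *
from plant import r
# usage: to.py x y z jawangle_deg  (world direction of tool y)
x,y,z,a=map(float,sys.argv[1:5]); st=r.get_state()
R0=R.from_quat(st["eef_rot"]); a=np.radians(a)
ty=np.array([np.cos(a),np.sin(a),0]);tz=np.array([0,0,-1.]);tx=np.cross(ty,tz)
R1=R.from_matrix(np.c_[tx,ty,tz])
np.set_printoptions(precision=4,suppress=True)
print("shift",R0.inv().apply(np.array([x,y,z])-st["tool_pos"])/.1,"twist",(R0.inv()*R1).as_rotvec()/np.pi)
print("pos",st["tool_pos"],"F",st["contact_force"],"clock",st["clock"],"op",st["opening"],"q",st["q"])
E
python3 to.py .5375 .322 .24 2
```

```text
foot S
[[ 0.5226 -0.0523  0.04  ]
 [ 0.5644 -0.0473  0.04  ]
 [ 0.5796 -0.1633  0.04  ]
 [ 0.5378 -0.1713  0.04  ]] mean [ 0.5511 -0.1085  0.04  ] sides [0.0421 0.117  0.0425 0.12  ]
cup S
[[ 0.5383 -0.3257  0.066 ]
 [ 0.5157 -0.3379  0.066 ]
 [ 0.5606 -0.3136  0.066 ]
 [ 0.5254 -0.3048  0.066 ]
 [ 0.5512 -0.3465  0.066 ]] mean [ 0.5382 -0.3257  0.066 ] sides [0.0257 0.0511 0.0362 0.049  0.0246]
shift [ 6.2365 -6.8575 -0.0101] twist [-0.0004 -0.0002 -0.3705]
pos [ 0.267  -0.5646  0.2381] F [-0.3203  0.4372 -0.0196] clock 0.15 op 1.0005240799404704 q [ 1.1628  0.6898 -0.1945  1.5661  0.1573  0.9025 -0.2151]
```

```bash
python3 -m handwheel '{"twist":[[0,0,-0.37],[0,0,-0.37],[0,0,-0.37],[0,0,-0.37],[0,0,-0.37],[0,0,-0.37],[0,0,-0.37],[0,0,-0.37],[0,0,-0.37],[0,0,-0.37]],"translation":[[1,-1,0],[1,-1,0],[1,-1,0],[1,-1,0],[1,-1,0],[1,-1,0],[1,-1,0],[1,-1,0],[1,-1,0],[1,-1,0]],"grip":[0,0,0,0,0,0,0,0,0,0]}' 20; python3 to.py .5375 .322 .24 2
```

```text
clock: 0.98
tool_pos: [0.3143, -0.4314, 0.2379]
eef_rot: [0.693, 0.721, 0.0, -0.001]
contact_force: [-0.3, -0.2, 0.4]
opening: 0.265
shift [ 7.4415  2.5229 -0.0093] twist [-0.0003 -0.0006  0.0013]
pos [ 0.3143 -0.4314  0.2379] F [-0.2621 -0.2093  0.3839] clock 0.9833 op 0.2651431373190703 q [ 1.1808  0.61   -0.5318  1.8294  0.4097  0.8153  0.4803]
```

```bash
for i in 1; do python3 -m handwheel '{"twist":[[0,0,0],[0,0,0],[0,0,0]],"translation":[[0.98,0.33,0],[0.98,0.33,0],[0.98,0.33,0]],"grip":[0,0,0]}'; python3 -m handwheel '{"twist":[[0,0,0],[0,0,0],[0,0,0]],"translation":[[0.98,0.33,0],[0.98,0.33,0],[0.98,0.33,0]],"grip":[0,0,0]}';  python3 -m handwheel '{"twist":[[0,0,0],[0,0,0],[0,0,0]],"translation":[[0.98,0.33,0],[0.98,0.33,0],[0.98,0.33,0]],"grip":[0,0,0]}'; done;  python3 to.py .5375 .322 .24 2
```

```text
clock: 1.23
tool_pos: [0.3445, -0.3277, 0.2381]
eef_rot: [0.692, 0.722, 0.001, -0.002]
contact_force: [0.8, 0.1, -0.4]
opening: 0.036
clock: 1.48
tool_pos: [0.3741, -0.2244, 0.2387]
eef_rot: [0.691, 0.723, 0.002, -0.002]
contact_force: [0.7, 0.7, -0.1]
opening: 0.004
clock: 1.73
tool_pos: [0.4036, -0.1208, 0.2397]
eef_rot: [0.689, 0.725, 0.003, -0.002]
contact_force: [-0.1, 0.1, -0.1]
opening: 0.004
shift [4.354  1.5613 0.0338] twist [ 0.0007 -0.0024  0.005 ]
pos [ 0.4036 -0.1208  0.2397] F [-0.0844  0.0624 -0.1317] clock 1.7333 op 0.004178009845308574 q [ 0.5438  0.4671 -0.522   2.134   0.3778  0.6285 -0.1904]
```

```bash
python3 -m handwheel '{"twist":[[0,0,0],[0,0,0],[0,0,0]],"translation":[[0.98,0.35,0],[0.98,0.35,0],[0.98,0.35,0]],"grip":[0,0,0]}'; python3 -m handwheel '{"twist":[[0,0,0],[0,0,0],[0,0,0]],"translation":[[0.98,0.35,0],[0.98,0.35,0],[0.98,0.35,0]],"grip":[0,0,0]}';  python3 -m handwheel '{"twist":[[0,0,0],[0,0,0],[0,0,0]],"translation":[[0.98,0.35,0],[0.98,0.35,0],[0.98,0.35,0]],"grip":[0,0,0]}';  python3 -m handwheel '{"twist":[[0,0,0],[0,0,0],[0,0,0],[0,0,0]],"translation":[[0.98,0.35,0],[0.98,0.35,0],[0.98,0.35,0],[0.98,0.35,0]],"grip":[0,0,0,0]}';  python3 to.py .5375 .322 .14 2
```

```text
clock: 1.98
tool_pos: [0.4348, -0.0167, 0.2409]
eef_rot: [0.688, 0.726, 0.005, -0.002]
contact_force: [0.9, -0.5, 0.1]
opening: 0.004
clock: 2.23
tool_pos: [0.4653, 0.088, 0.2424]
eef_rot: [0.686, 0.728, 0.007, -0.002]
contact_force: [0.4, -0.8, -0.2]
opening: 0.007
clock: 2.48
tool_pos: [0.495, 0.1929, 0.2441]
eef_rot: [0.685, 0.729, 0.008, -0.003]
contact_force: [0.1, 0.6, 0.3]
opening: 0.002
clock: 2.82
tool_pos: [0.5234, 0.3007, 0.2461]
eef_rot: [0.682, 0.731, 0.011, -0.005]
contact_force: [0.8, -0.1, 0.7]
opening: 0.011
shift [0.1782 0.1459 1.0663] twist [ 0.0027 -0.0073  0.0109]
pos [0.5234 0.3007 0.2461] F [ 0.7944 -0.063   0.6522] clock 2.8167 op 0.010805922351343679 q [-0.3242  0.6719 -0.4673  1.6339  0.349   0.8994 -0.848 ]
```

```bash
python3 -m handwheel '{"twist":[[0.0027,-0.0073,0.011],[0.0027,-0.0073,0.011],[0.0027,-0.0073,0.011],[0.0027,-0.0073,0.011],[0.0027,-0.0073,0.011]],"translation":[[0.18,0.15,1],[0.18,0.15,1],[0.18,0.15,1],[0.18,0.15,1],[0.18,0.15,1]],"grip":[0,0,0,0,0]}';  python3 to.py .5375 .322 .07 2
python3 - <<'E'
from plant import r
import cv2
cv2.imwrite("pics/w1.png",r.snapshot("wrist"))
t=r.snapshot("top");cv2.imwrite("pics/t1.png",cv2.resize(t[130:230,80:280],None,fx=4,fy=4,interpolation=cv2.INTER_CUBIC))
E
```

```text
clock: 3.23
tool_pos: [0.5372, 0.321, 0.1458]
eef_rot: [0.695, 0.719, -0.002, -0.0]
contact_force: [0.7, 0.3, 0.8]
opening: 0.006
shift [0.0116 0.0054 0.7576] twist [-0.0008  0.0007 -0.0001]
pos [0.5372 0.321  0.1458] F [0.6636 0.3006 0.7706] clock 3.2333 op 0.005593855725168251 q [-0.399   0.8268 -0.3918  1.6354  0.4172  0.7667 -0.9472]
```

View pics/w1.png

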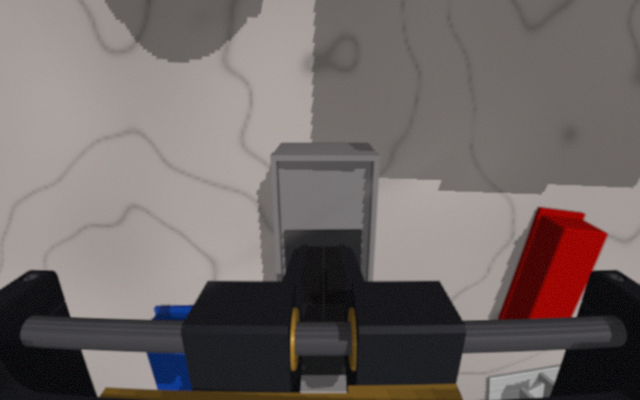

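View pics/t1.png

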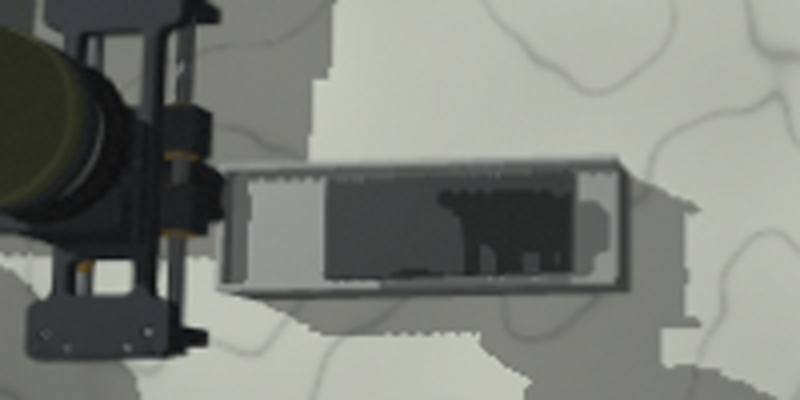

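```bash
python3 - <<'E'
from h import *
from plant import r
c=r.get_calibration("wrist")
print(w(c,[(284,231),(364,231)],.05)); print(w(c,[(279,168),(369,168)],.045)); print(w(c,[(273,153),(377,153)],.057))
print("tip px",proj(c,[r.get_state()["tool_pos"]]))
E
python3 -m handwheel '{"twist":[[0,0,0],[0,0,0],[0,0,0],[0,0,0]],"translation":[[0,0,0.78],[0,0,0.78],[0,0,0.78],[0,0,0.78]],"grip":[0,0,0,0]}';  python3 to.py .5375 .322 .047 2
```

```text
[[0.50664764 0.29324131 0.05      ]
 [0.57052823 0.29537366 0.05      ]]
[[0.50242137 0.34347714 0.045     ]
 [0.5712704  0.34580478 0.045     ]]
[[0.49966978 0.35732737 0.057     ]
 [0.57438793 0.35986422 0.057     ]]
tip px [[326.92610564 262.31305249]]
clock: 3.67
tool_pos: [0.5387, 0.3208, 0.071]
eef_rot: [0.695, 0.719, 0.0, 0.001]
contact_force: [1.6, 0.8, 0.7]
opening: 0.009
shift [ 0.0123 -0.0123  0.2395] twist [ 0.0004  0.0001 -0.0006]
pos [0.5387 0.3208 0.071 ] F [1.5704 0.8376 0.7152] clock 3.6667 op 0.00898411783649086 q [-0.4266  0.9292 -0.3383  1.6711  0.4747  0.6232 -0.9965]
```

```bash
python3 -m handwheel '{"twist":[[0,0,0],[0,0,0],[0,0,0],[0,0,0]],"translation":[[0,0,0.15],[0,0,0.23],[0,0,0.24],[0,0,0.24]],"grip":[0,0,0,0]}';  python3 to.py .5385 .225 .047 2
```

```text
clock: 4.0
tool_pos: [0.539, 0.3208, 0.0474]
eef_rot: [0.695, 0.719, 0.0, 0.001]
contact_force: [-0.1, -0.1, -0.4]
opening: 0.006
shift [-0.9573 -0.0362  0.0039] twist [ 0.0005  0.0001 -0.0007]
pos [0.539  0.3208 0.0474] F [-0.116  -0.1162 -0.4375] clock 4.0 op 0.0062136131736992865 q [-0.4365  0.9636 -0.3197  1.6762  0.4914  0.5816 -1.0107]
```

```bash
python3 -m handwheel '{"twist":[[0,0,0],[0,0,0],[0,0,0],[0,0,0],[0,0,0],[0,0,0],[0,0,0],[0,0,0],[0,0,0],[0,0,0],[0,0,0],[0,0,0]],"translation":[[-0.07,0,0],[-0.14,0,0],[-0.21,0,0],[-0.27,0,0],[-0.33,0,0],[-0.4,0,0],[-0.46,0,0],[-0.52,0,0],[-0.58,0,0],[-0.64,0,0],[-0.68,0,0],[-0.7,0,0]],"grip":[0,0,0,0,0,0,0,0,0,0,0,0]}';  python3 to.py .5385 .225 .047 2
python3 - <<'E'
from plant import r
import cv2
t=r.snapshot("top");cv2.imwrite("pics/t2.png",cv2.resize(t[150:220,120:260],None,fx=5.5,fy=5.5,interpolation=cv2.INTER_CUBIC))
s=r.snapshot("scene");cv2.imwrite("pics/s2.png",cv2.resize(s[100:190,330:420],None,fx=6,fy=6,interpolation=cv2.INTER_CUBIC))
E
```

```text
clock: 5.0
tool_pos: [0.5413, 0.2497, 0.0473]
eef_rot: [0.696, 0.718, 0.0, 0.001]
contact_force: [0.7, 2.0, 0.6]
opening: 0.003
shift [-0.2464 -0.0357  0.003 ] twist [ 0.0004  0.0003 -0.0009]
pos [0.5413 0.2497 0.0473] F [0.6908 2.0314 0.6274] clock 5.0 op 0.0030839438027611453 q [-0.3355  0.937  -0.3093  1.7754  0.5279  0.512  -0.9606]
```

View pics/t2.png

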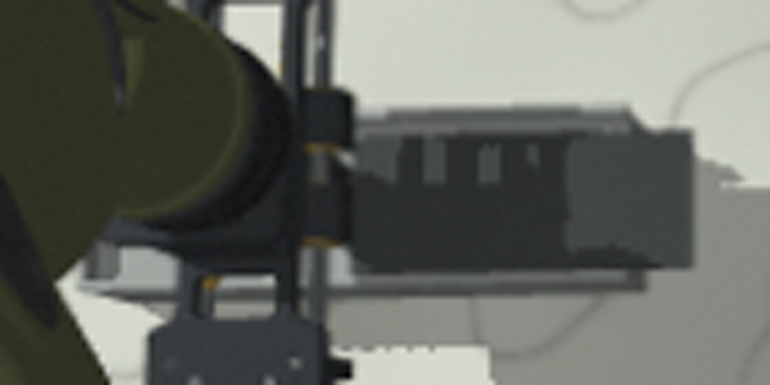

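View pics/s2.png

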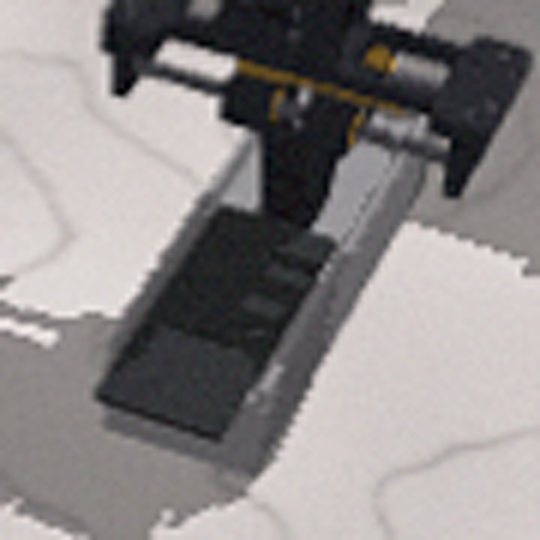

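Run:
```python
from h import *
from plant import r
c=r.get_calibration("top");s=r.get_calibration("scene")
print(w(c,uncrop([(692,130),(692,268)],5.5,(120,150)),.05)); 
print(w(s,uncrop([(96,400),(222,440),(220,208),(335,240)],6,(330,100)),.05));
```

```text
[[0.57410363 0.08897567 0.05      ]
 [0.51251313 0.08701966 0.05      ]]
[[0.51344227 0.08403395 0.05      ]
 [0.57396121 0.08784994 0.05      ]
 [0.5077918  0.2335873  0.05      ]
 [0.56597205 0.2385583  0.05      ]]
```

```bash
python3 -m handwheel '{"twist":[[0,0,0],[0,0,0],[0,0,0],[0,0,0],[0,0,0],[0,0,0],[0,0,0],[0,0,0],[0,0,0],[0,0,0]],"translation":[[-0.04,0,0],[-0.08,0,0],[-0.12,0,0],[-0.16,0,0],[-0.2,0,0],[-0.22,0,0],[-0.24,0,0],[-0.24,0,0],[-0.24,0,0],[-0.24,0,0]],"grip":[0,0,0,0,0,0,0,0,0,0]}';  python3 to.py .5385 .255 .147 2
python3 - <<'E'
from plant import r
import cv2
t=r.snapshot("top");cv2.imwrite("pics/t3.png",cv2.resize(t[150:220,120:260],None,fx=5.5,fy=5.5,interpolation=cv2.INTER_CUBIC))
s=r.snapshot("scene");cv2.imwrite("pics/s3.png",cv2.resize(s[100:190,330:420],None,fx=6,fy=6,interpolation=cv2.INTER_CUBIC))
E
```

```text
clock: 5.93
tool_pos: [0.5419, 0.2257, 0.0472]
eef_rot: [0.696, 0.718, -0.0, 0.001]
contact_force: [-0.6, 0.1, 0.5]
opening: 0.004
shift [ 0.2924 -0.0237 -0.999 ] twist [ 0.0002  0.0006 -0.0009]
pos [0.5419 0.2257 0.0472] F [-0.6057  0.1103  0.4516] clock 5.9333 op 0.004024177346020572 q [-0.2995  0.9301 -0.3061  1.8033  0.5409  0.4927 -0.9409]
```

View pics/t3.png

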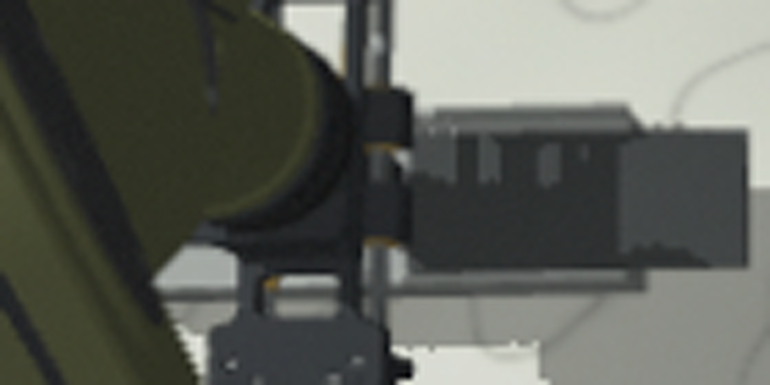

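View pics/s3.png

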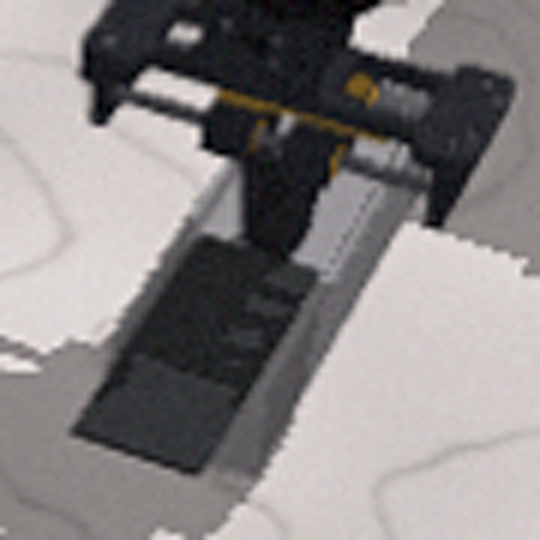

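```bash
python3 - <<'E'
from h import *
from plant import r
c=r.get_calibration("top");s=r.get_calibration("scene")
print(w(c,uncrop([(748,130),(748,268)],5.5,(120,150)),.05)); 
print(w(s,uncrop([(70,433),(200,473),(205,237),(318,270)],6,(330,100)),.05));
E
python3 -m handwheel '{"twist":[[0,0,0],[0,0,0],[0,0,0],[0,0,0],[0,0,0]],"translation":[[0.1,0,0],[0.1,0,-0.3],[0.1,0,-0.9],[0.1,0,-0.9],[0.1,0,-0.9]],"grip":[0,0,0,0,0]}';  python3 to.py .542 .100 .14 2
```

```text
[[0.57443959 0.06422261 0.05      ]
 [0.51281635 0.06246969 0.05      ]]
[[0.51249795 0.0594103  0.05      ]
 [0.57387763 0.0643333  0.05      ]
 [0.51027043 0.21042451 0.05      ]
 [0.56722278 0.21445787 0.05      ]]
clock: 6.45
tool_pos: [0.5438, 0.239, 0.1417]
eef_rot: [0.695, 0.719, 0.004, 0.002]
contact_force: [0.3, -0.4, 0.4]
opening: 0.004
shift [-1.3882 -0.0642  0.012 ] twist [ 0.0026 -0.001  -0.0007]
pos [0.5438 0.239  0.1417] F [ 0.3245 -0.3795  0.3941] clock 6.45 op 0.00434100707619396 q [-0.2649  0.7948 -0.3988  1.7507  0.4584  0.6804 -0.8828]
```

```bash
python3 -m handwheel '{"twist":[[0.0026,-0.001,-0.0007],[0.0026,-0.001,-0.0007],[0.0026,-0.001,-0.0007]],"translation":[[-0.8,-0.04,0],[-0.8,-0.04,0],[-0.8,-0.04,0]],"grip":[1,1,1]}';python3 -m handwheel '{"twist":[[0,0,0],[0,0,0],[0,0,0],[0,0,0],[0,0,0],[0,0,0],[0,0,0],[0,0,0],[0,0,0]],"translation":[[-0.6,-0.03,0],[-0.6,-0.03,0],[-0.6,-0.03,0],[-0.6,-0.03,0],[-0.6,-0.03,0],[-0.6,-0.03,0],[-0.6,-0.03,0],[-0.6,-0.03,0],[-0.6,-0.03,0]],"grip":[1,1,1,1,1,1,1,1,1]}';  python3 to.py .5425 .099 .07 2
python3 - <<'E'
from plant import r
import cv2
cv2.imwrite("pics/w4.png",r.snapshot("wrist"))
E
```

```text
clock: 6.7
tool_pos: [0.5424, 0.149, 0.1402]
eef_rot: [0.698, 0.716, -0.004, 0.002]
contact_force: [0.7, -0.5, -0.9]
opening: 0.211
clock: 7.45
tool_pos: [0.5409, 0.0899, 0.1408]
eef_rot: [0.697, 0.717, -0.004, 0.002]
contact_force: [-0.2, -0.4, -0.1]
opening: 0.887
shift [0.097  0.0206 0.7069] twist [-0.0009  0.0029 -0.0025]
pos [0.5409 0.0899 0.1408] F [-0.1855 -0.4327 -0.13  ] clock 7.45 op 0.887083025251651 q [-0.0126  0.7558 -0.4058  1.877   0.5017  0.6171 -0.7109]
```

View pics/w4.png

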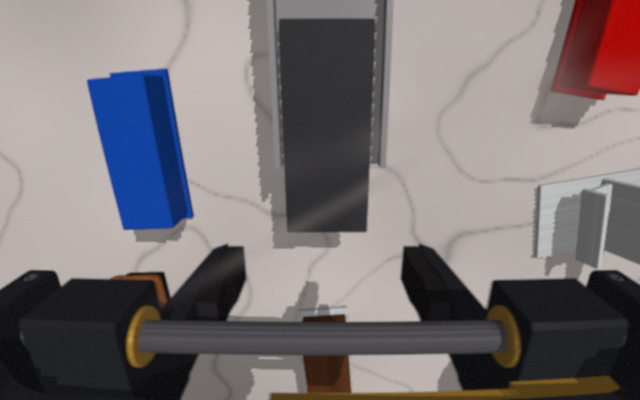

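```bash
python3 - <<'E'
from h import *
from plant import r
c=r.get_calibration("wrist")
P=w(c,[(279,18),(374,19),(367,231),(287,232)],.05);print(P,P.mean(0)); print(w(c,[(278,165),(384,165)],.051))
E
python3 -m handwheel '{"twist":[[-0.001,0.003,-0.0025],[-0.001,0.003,-0.0025],[-0.001,0.003,-0.0025],[-0.001,0.003,-0.0025],[-0.001,0.003,-0.0025],[-0.001,0.003,-0.0025]],"translation":[[0.1,0.02,0],[0.1,0.02,0.3],[0.1,0.02,0.7],[0.1,0.02,0.7],[0.1,0.02,0.7],[0.1,0.02,0.7]],"grip":[1,1,1,1,1,1]}';  python3 to.py .5425 .099 .0285 2
```

```text
[[0.50710885 0.21306155 0.05      ]
 [0.56804159 0.21413929 0.05      ]
 [0.57347337 0.06558864 0.05      ]
 [0.51146228 0.06296939 0.05      ]] [0.54002152 0.13893972 0.05      ]
[[0.5054907  0.11632407 0.051     ]
 [0.58194721 0.11848623 0.051     ]]
clock: 8.0
tool_pos: [0.5431, 0.0999, 0.072]
eef_rot: [0.695, 0.719, 0.001, 0.0]
contact_force: [-0.0, 0.2, 0.5]
opening: 1.001
shift [-0.0091 -0.0072  0.4346] twist [ 0.0005 -0.0003  0.0001]
pos [0.5431 0.0999 0.072 ] F [-0.0477  0.1715  0.5023] clock 8.0 op 1.0010847809252978 q [-0.0719  0.8642 -0.3277  1.9057  0.5773  0.4639 -0.781 ]
```

```bash
python3 -m handwheel '{"twist":[[0,0,0],[0,0,0],[0,0,0],[0,0,0],[0,0,0],[0,0,0]],"translation":[[-0.01,-0.01,0.12],[-0.01,-0.01,0.24],[-0.01,-0.01,0.36],[-0.01,-0.01,0.43],[-0.01,-0.01,0.43],[-0.01,-0.01,0.43]],"grip":[1,1,1,1,1,1]}';  python3 to.py .5425 .099 .0285 2
python3 -m handwheel '{"twist":[[0,0,0],[0,0,0],[0,0,0],[0,0,0],[0,0,0],[0,0,0],[0,0,0],[0,0,0],[0,0,0],[0,0,0]],"translation":[[0,0,0],[0,0,0],[0,0,0],[0,0,0],[0,0,0],[0,0,0],[0,0,0],[0,0,0],[0,0,0],[0,0,0]],"grip":[0.85,0.8,0.75,0.7,0.65,0.6,0.5,0.4,0.4,0.4]}' 40; python3 to.py .5425 .099 .0585 2
```

```text
clock: 8.5
tool_pos: [0.5431, 0.0992, 0.0303]
eef_rot: [0.695, 0.719, 0.002, 0.001]
contact_force: [0.5, 0.7, -0.1]
opening: 1.0
shift [-0.0019 -0.0058  0.0176] twist [ 0.0011 -0.0005  0.    ]
pos [0.5431 0.0992 0.0303] F [ 0.5238  0.6978 -0.0818] clock 8.5 op 0.9996781583222879 q [-0.1068  0.9317 -0.2662  1.9172  0.6202  0.3704 -0.8196]
clock: 9.33
tool_pos: [0.5433, 0.0992, 0.0304]
eef_rot: [0.695, 0.719, 0.002, 0.001]
contact_force: [0.6, -1.0, 3.0]
opening: 0.691
shift [-0.0013 -0.0068 -0.2806] twist [ 0.0013 -0.0005  0.    ]
pos [0.5433 0.0992 0.0304] F [ 0.5901 -0.9563  2.9563] clock 9.3333 op 0.6907239323607456 q [-0.1068  0.9314 -0.2661  1.9169  0.6202  0.3705 -0.8197]
```

```bash
python3 -m handwheel '{"twist":[[0,0,0],[0,0,0],[0,0,0],[0,0,0],[0,0,0],[0,0,0],[0,0,0],[0,0,0],[0,0,0],[0,0,0],[0,0,0]],"translation":[[0,0,0],[0,0,0],[0,0,-0.05],[0,0,-0.12],[0,0,-0.2],[0,0,-0.28],[0,0,-0.36],[0,0,-0.44],[0,0,-0.48],[0,0,-0.5],[0,0,-0.5]],"grip":[0.4,0.4,0.4,0.4,0.4,0.4,0.4,0.4,0.4,0.4,0.4]}' 55; python3 to.py .5425 .099 .08 2
python3 - <<'E'
from plant import r
import cv2
cv2.imwrite("pics/w5.png",r.snapshot("wrist"))
s=r.snapshot("scene");cv2.imwrite("pics/s5.png",cv2.resize(s[70:210,320:440],None,fx=4,fy=4,interpolation=cv2.INTER_CUBIC))
E
```

```text
clock: 10.25
tool_pos: [0.5434, 0.0991, 0.081]
eef_rot: [0.695, 0.719, 0.002, 0.001]
contact_force: [0.1, -0.5, -1.3]
opening: 0.686
shift [-0.0008 -0.0088  0.0101] twist [ 0.0016 -0.0006 -0.0001]
pos [0.5434 0.0991 0.081 ] F [ 0.0753 -0.4773 -1.3043] clock 10.25 op 0.6859451182942122 q [-0.0638  0.8489 -0.3386  1.9055  0.5715  0.4779 -0.7752]
```

View pics/w5.png

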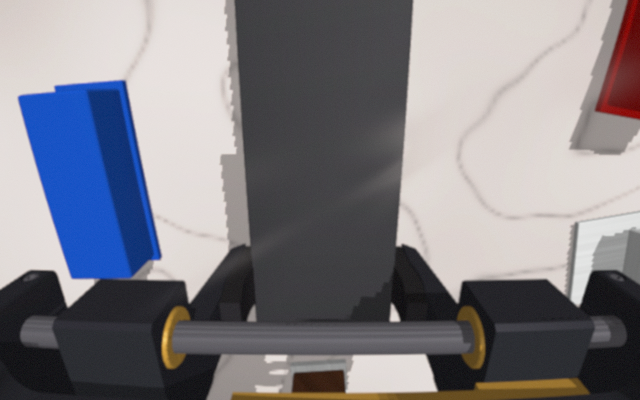

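View pics/s5.png

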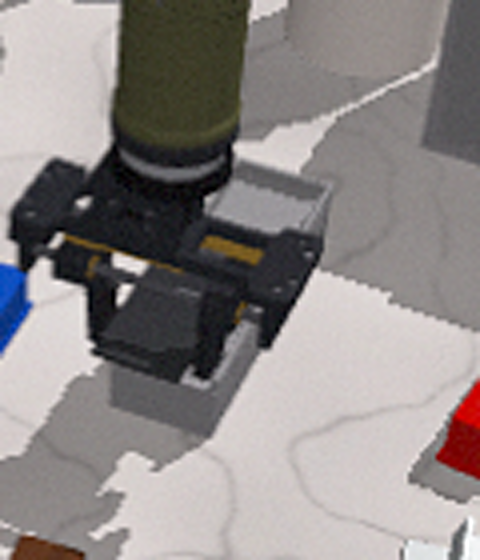

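```bash
python3 - <<'E'
from h import *
from plant import r
c=r.get_calibration("wrist")
for a in ([(237,0),(412,0)],[(242,100),(406,100)],[(247,200),(400,200)],[(254,310),(391,310)]):
    P=w(c,a,.1005);print(P,np.linalg.norm(P[0]-P[1]))
E
python3 - <<'E'
import cv2
i=cv2.imread("pics/w5.png")
cv2.imwrite("pics/w5c.png",cv2.resize(i[0:330,220:430],None,fx=2.5,fy=1.8))
E
```

```text
[[0.50780866 0.2091741  0.1005    ]
 [0.56729152 0.21135107 0.1005    ]] 0.05952268929284437
[[0.50861442 0.17598482 0.1005    ]
 [0.56854681 0.1781087  0.1005    ]] 0.05997000877406505
[[0.50918704 0.137376   0.1005    ]
 [0.57037727 0.1394708  0.1005    ]] 0.061226073904067715
[[0.51020095 0.08474483 0.1005    ]
 [0.57223357 0.08678074 0.1005    ]] 0.06206601380576479
```

View pics/w5c.png

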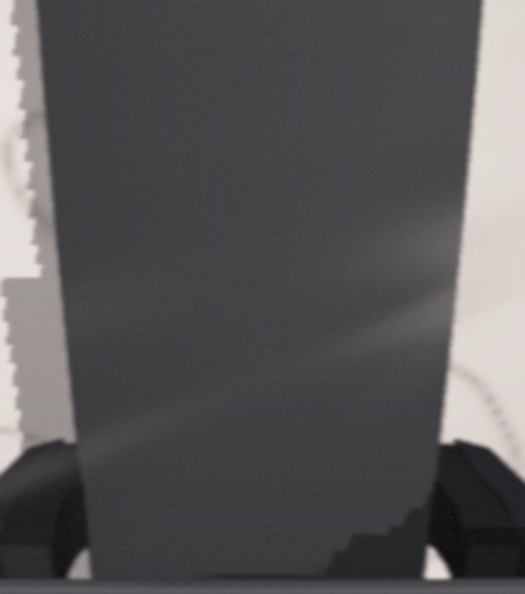

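```bash
python3 -m handwheel '{"twist":[[0,0,0],[0,0,-0.005],[0,0,-0.01],[0,0,-0.015],[0,0,-0.02],[0,0,-0.025],[0,0,-0.029],[0,0,-0.029],[0,0,-0.029]],"translation":[[-0.05,0,0],[-0.15,0,0],[-0.3,0,0],[-0.45,0.02,0],[-0.6,0.03,0],[-0.75,0.04,0],[-0.88,0.05,0],[-0.95,0.05,0],[-0.97,0.05,0]],"grip":[0.4,0.4,0.4,0.4,0.4,0.4,0.4,0.4,0.4]}'; python3 to.py .557 -.1475 .08 7.2
```

```text
clock: 11.1
tool_pos: [0.5509, -0.0007, 0.0798]
eef_rot: [0.662, 0.749, 0.001, 0.001]
contact_force: [0.7, 1.0, -0.6]
opening: 0.689
shift [-1.4645 -0.1192 -0.002 ] twist [ 0.0008  0.0002 -0.0009]
pos [ 0.5509 -0.0007  0.0798] F [ 0.7474  1.0364 -0.5684] clock 11.1 op 0.6887945429224598 q [ 0.1432  0.8566 -0.3836  1.9063  0.6338  0.4987 -0.565 ]
```

Also add the tilt (+0.016 about tool y) to compensate the small droop.

```bash
python3 -m handwheel '{"twist":[[0,0,0],[0,0,0],[0,0,0],[0,0,0],[0,0,0],[0,0,0],[0,0,0],[0,0,0]],"translation":[[-0.05,0,0],[-0.15,0,0],[-0.3,-0.02,0],[-0.45,-0.04,0],[-0.6,-0.05,0],[-0.7,-0.06,0],[-0.74,-0.06,0],[-0.74,-0.06,0]],"grip":[0.4,0.4,0.4,0.4,0.4,0.4,0.4,0.4]}'; python3 -m handwheel '{"twist":[[0,0.003,0],[0,0.006,0],[0,0.009,0],[0,0.012,0],[0,0.016,0],[0,0.016,0],[0,0.016,0],[0,0.016,0]],"translation":[[-0.05,0,0],[-0.15,0,0],[-0.3,-0.02,0],[-0.45,-0.04,0],[-0.6,-0.05,0],[-0.7,-0.06,0],[-0.73,-0.06,0],[-0.73,-0.06,0]],"grip":[0.4,0.4,0.4,0.4,0.4,0.4,0.4,0.4]}'; python3 to.py .557 -.1475 .08 7.2
python3 - <<'E'
from plant import r
import cv2
cv2.imwrite("pics/w6.png",r.snapshot("wrist"))
s=r.snapshot("scene");cv2.imwrite("pics/s6.png",cv2.resize(s[150:290,270:390],None,fx=4,fy=4,interpolation=cv2.INTER_CUBIC))
s=r.snapshot("top");cv2.imwrite("pics/t6.png",cv2.resize(s[130:240,260:400],None,fx=5,fy=5,interpolation=cv2.INTER_CUBIC))
E
```

```text
clock: 11.77
tool_pos: [0.5541, -0.0761, 0.0797]
eef_rot: [0.663, 0.749, 0.001, 0.001]
contact_force: [-0.2, 0.2, -0.9]
opening: 0.686
clock: 12.43
tool_pos: [0.557, -0.1496, 0.0797]
eef_rot: [0.663, 0.748, 0.017, -0.018]
contact_force: [-0.1, 0.7, -1.0]
opening: 0.686
shift [ 0.0205  0.0028 -0.0022] twist [ 0.0009 -0.0158 -0.0018]
pos [ 0.557  -0.1496  0.0797] F [-0.1177  0.7012 -0.9913] clock 12.4333 op 0.6862460284332283 q [ 0.4905  0.9015 -0.4955  1.8053  0.6177  0.6014 -0.2471]
```

View pics/w6.png

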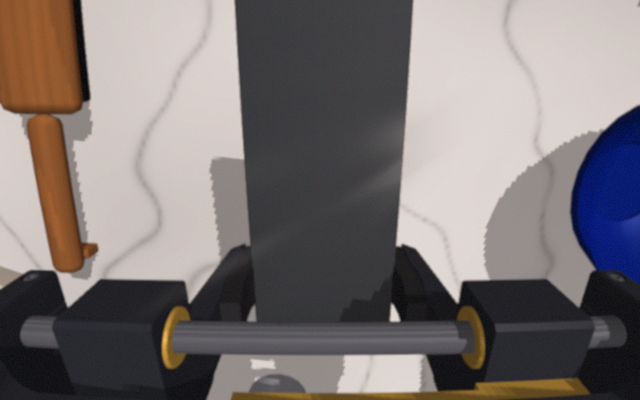

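View pics/s6.png

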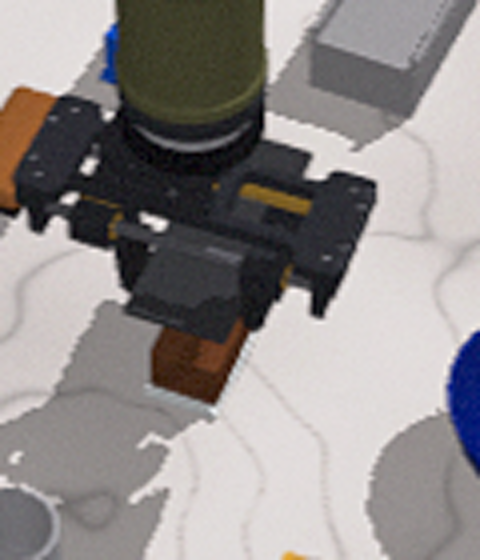

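View pics/t6.png

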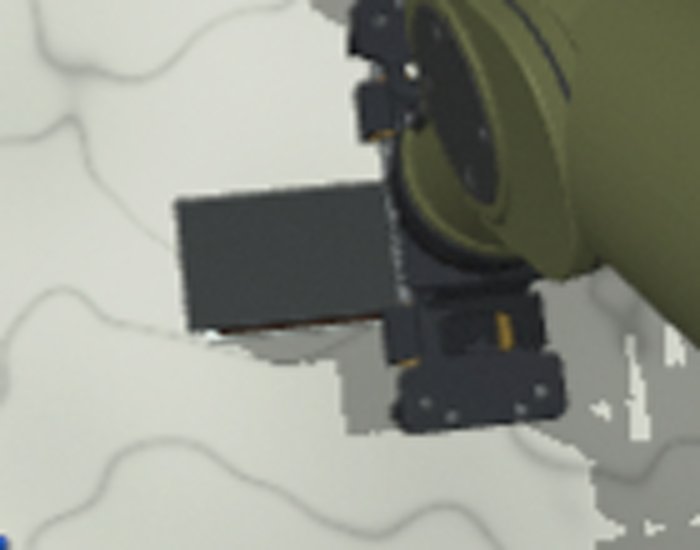

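Run:
```python
from h import *
from plant import r
c=r.get_calibration("top")
P=w(c,uncrop([(177,203),(190,330)],5,(260,130)),.099);print(P,P.mean(0),P[0]-P[1])
c=r.get_calibration("wrist")
for z in (.0995,):
  for a in ([(236,0),(412,0)],[(254,310),(391,310)]):
    P=w(c,a,z);print(P,np.linalg.norm(P[0]-P[1]),P.mean(0))
```

```text
[[ 0.57348143 -0.03306775  0.099     ]
 [ 0.51430593 -0.03995266  0.099     ]] [ 0.54389368 -0.03651021  0.099     ] [0.0591755  0.00688491 0.        ]
[[ 0.51055228 -0.04013858  0.0995    ]
 [ 0.57283658 -0.03231717  0.0995    ]] 0.06277347346389878 [ 0.54169443 -0.03622788  0.0995    ]
[[ 0.52589119 -0.16517245  0.0995    ]
 [ 0.5874737  -0.15762469  0.0995    ]] 0.062043332909542497 [ 0.55668244 -0.16139857  0.0995    ]
```

```bash
python3 -m handwheel '{"twist":[[0,0,0],[0,0,0],[0,0,0],[0,0,0],[0,0,0],[0,0,0],[0,0,0],[0,0,0]],"translation":[[0,0,0.05],[0,0,0.13],[0,0,0.22],[0,0,0.31],[0,0,0.4],[0,0,0.46],[0,0,0.48],[0,0,0.48]],"grip":[0.4,0.4,0.4,0.4,0.4,0.4,0.4,0.4]}'; python3 to.py .557 -.1475 .0255 7.2
python3 - <<'E'
from plant import r
import cv2
cv2.imwrite("pics/w7.png",r.snapshot("wrist"))
s=r.snapshot("scene");cv2.imwrite("pics/s7.png",cv2.resize(s[150:290,270:390],None,fx=4,fy=4,interpolation=cv2.INTER_CUBIC))
E
```

```text
clock: 13.25
tool_pos: [0.5565, -0.1447, 0.0311]
eef_rot: [0.662, 0.749, 0.017, -0.019]
contact_force: [-0.4, 0.0, -1.6]
opening: 0.687
shift [-0.0313  0.0015  0.0546] twist [ 0.0005 -0.0162 -0.0007]
pos [ 0.5565 -0.1447  0.0311] F [-0.3952  0.0311 -1.6427] clock 13.25 op 0.6868199270405856 q [ 0.45    0.9722 -0.4354  1.8199  0.6709  0.5076 -0.2942]
```

View pics/s7.png

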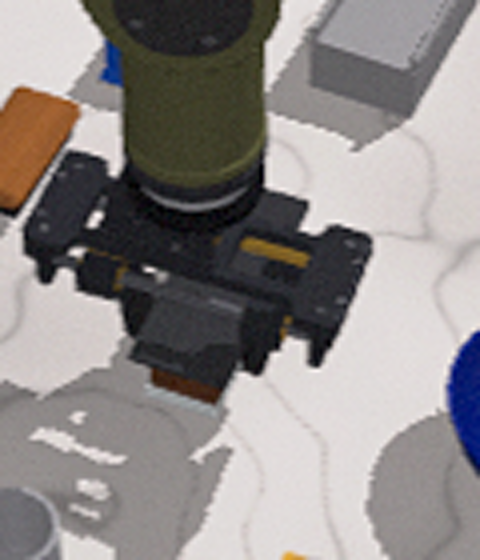

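```bash
python3 -m handwheel '{"twist":[[0,0,0],[0,0,0],[0,0,0],[0,0,0],[0,0,0],[0,0,0],[0,0,0]],"translation":[[-0.025,0,0],[-0.028,0,0.01],[-0.028,0,0.02],[-0.028,0,0.03],[-0.028,0,0.04],[-0.028,0,0.045],[-0.028,0,0.045]],"grip":[0.4,0.4,0.4,0.4,0.4,0.4,0.4]}'; python3 to.py .557 -.1475 .0255 7.2
```

```text
clock: 13.93
tool_pos: [0.5574, -0.1473, 0.0273]
eef_rot: [0.662, 0.749, 0.018, -0.018]
contact_force: [-0.5, -0.1, -1.2]
opening: 0.69
shift [-0.0021 -0.0041  0.0177] twist [ 0.001  -0.0161 -0.0007]
pos [ 0.5574 -0.1473  0.0273] F [-0.5463 -0.1244 -1.2251] clock 13.9333 op 0.6899010025118288 q [ 0.452   0.979  -0.4319  1.8167  0.6753  0.5024 -0.2928]
```

Lower until contact shows, gently.

```bash
python3 -m handwheel '{"twist":[[0,0,0],[0,0,0],[0,0,0],[0,0,0]],"translation":[[0,0,0.01],[0,0,0.015],[0,0,0.018],[0,0,0.018]],"grip":[0.4,0.4,0.4,0.4]}'; python3 to.py .557 -.1475 .0245 7.2;python3 -m handwheel '{"twist":[[0,0,0],[0,0,0],[0,0,0]],"translation":[[0,0,0.01],[0,0,0.01],[0,0,0.01]],"grip":[0.4,0.4,0.4]}'
```

```text
clock: 14.27
tool_pos: [0.5575, -0.1472, 0.026]
eef_rot: [0.662, 0.749, 0.018, -0.018]
contact_force: [-0.5, -0.3, 4.7]
opening: 0.691
shift [-0.0028 -0.0054  0.0144] twist [ 0.0011 -0.016  -0.0007]
pos [ 0.5575 -0.1472  0.026 ] F [-0.4973 -0.3437  4.6948] clock 14.2667 op 0.6908909125239195 q [ 0.4505  0.9809 -0.4297  1.817   0.6771  0.4994 -0.2945]
clock: 14.52
tool_pos: [0.5575, -0.1472, 0.0258]
eef_rot: [0.662, 0.749, 0.018, -0.018]
contact_force: [-2.3, -0.0, 8.1]
opening: 0.685
```

```bash
python3 -m handwheel '{"twist":[[0,0,0],[0,0,0],[0,0,0],[0,0,0],[0,0,0],[0,0,0],[0,0,0]],"translation":[[0,0,0],[0,0,0],[0,0,0],[0,0,0],[0,0,0],[0,0,0],[0,0,0]],"grip":[0.75,0.8,0.85,0.9,0.9,0.9,0.9]}'; python3 to.py .557 -.1475 .0958 7.2
python3 - <<'E'
from plant import r
import cv2
cv2.imwrite("pics/w8.png",r.snapshot("wrist"))
E
```

```text
clock: 15.1
tool_pos: [0.5575, -0.1471, 0.0256]
eef_rot: [0.662, 0.749, 0.018, -0.018]
contact_force: [-0.1, -0.7, -0.2]
opening: 0.902
shift [ 0.0321 -0.0027 -0.7012] twist [ 0.0011 -0.0159 -0.0006]
pos [ 0.5575 -0.1471  0.0256] F [-0.0727 -0.7207 -0.2353] clock 15.1 op 0.9016659312523126 q [ 0.4496  0.9813 -0.4287  1.8174  0.6778  0.4983 -0.2953]
```

View pics/w8.png

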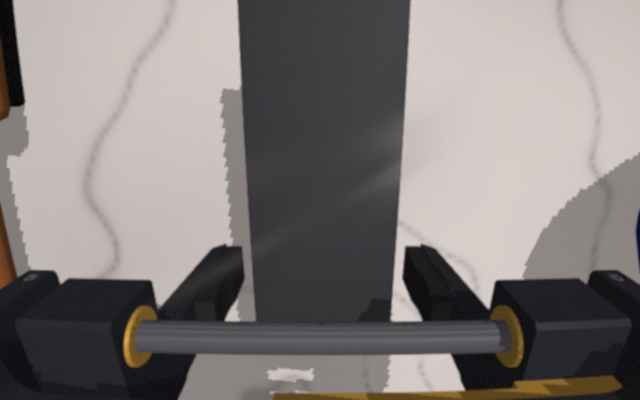

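```bash
python3 -m handwheel '{"twist":[[0,0,0],[0,0,0],[0,0,0],[0,0,0],[0,-0.016,0],[0,-0.016,0],[0,-0.016,0]],"translation":[[0.005,0,-0.1],[0.01,0,-0.25],[0.025,0,-0.5],[0.045,0,-0.9],[0.05,0,-1],[0.05,0,-1],[0.05,0,-1]],"grip":[1,1,1,1,1,1,1]}'; python3 to.py .538 -.3257 .125 7
python3 - <<'E'
from plant import r
import cv2
cv2.imwrite("pics/w9.png",r.snapshot("wrist"))
E
```

```text
clock: 15.73
tool_pos: [0.5574, -0.1464, 0.1267]
eef_rot: [0.661, 0.75, 0.002, 0.002]
contact_force: [-0.8, 0.0, -0.8]
opening: 1.001
shift [-1.7544 -0.4169  0.0159] twist [0.0015 0.0001 0.001 ]
pos [ 0.5574 -0.1464  0.1267] F [-0.7694  0.0038 -0.7525] clock 15.7333 op 1.000589050121494 q [ 0.4665  0.8188 -0.5035  1.8065  0.6026  0.6693 -0.261 ]
```

View pics/w9.png

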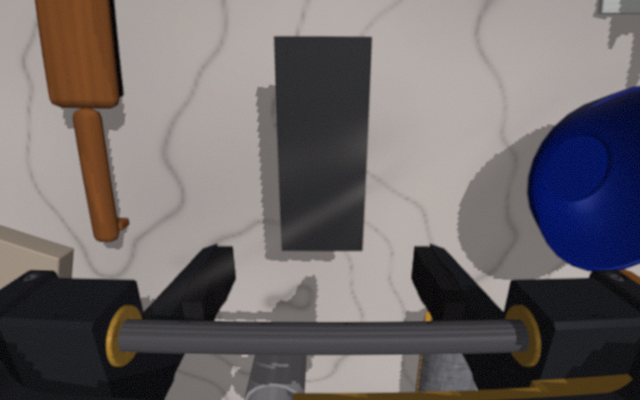

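Run:
```python
from h import *
from plant import r
np.set_printoptions(precision=4,suppress=True)
c=r.get_calibration("wrist")
P=w(c,[(274,37),(371,37),(363,249),(281,250)],.045);print(P,P.mean(0),P[0]-P[3],P[1]-P[2])
c=r.get_calibration("top")
print("big",w(c,uncrop([(670,40)],4,(290,165)),.085))
s=r.get_calibration("scene")
print("big",w(s,uncrop([(193,370),(90,370),(296,370)],6,(230,260)),.085))
print("case",w(c,[(377,124),(428,121),(430,136),(380,139)],.03))
```

```text
[[ 0.5104 -0.0393  0.045 ]
 [ 0.5705 -0.0317  0.045 ]
 [ 0.5891 -0.1774  0.045 ]
 [ 0.5277 -0.1859  0.045 ]] [ 0.5494 -0.1086  0.045 ] [-0.0172  0.1466  0.    ] [-0.0185  0.1457  0.    ]
big [[ 0.5721 -0.4224  0.085 ]]
big [[ 0.5744 -0.4223  0.085 ]
 [ 0.5447 -0.4386  0.085 ]
 [ 0.6041 -0.4062  0.085 ]]
case [[ 0.7117 -0.2395  0.03  ]
 [ 0.7234 -0.3737  0.03  ]
 [ 0.6832 -0.3777  0.03  ]
 [ 0.6721 -0.2467  0.03  ]]
```

```bash
python3 -m handwheel '{"twist":[[0,0,0],[0,0,0],[0,0,0],[0,0,0],[0,0,0]],"translation":[[-0.3,-0.07,0],[-0.7,-0.16,0],[-0.95,-0.22,0],[-0.95,-0.22,0],[-0.95,-0.22,0]],"grip":[1,1,1,1,1]}'; python3 to.py .538 -.3257 .1 7
```

```text
clock: 16.2
tool_pos: [0.5445, -0.2466, 0.1234]
eef_rot: [0.664, 0.748, -0.0, -0.001]
contact_force: [0.2, 1.3, 0.2]
opening: 0.997
shift [-0.7778 -0.1585  0.2329] twist [-0.0004 -0.0004 -0.0009]
pos [ 0.5445 -0.2466  0.1234] F [0.1522 1.2781 0.2175] clock 16.2 op 0.9968383593547836 q [ 0.6423  0.8517 -0.5268  1.7353  0.6061  0.7247 -0.0834]
```

```bash
python3 -m handwheel '{"twist":[[0,0,0],[0,0,0],[0,0,0],[0,0,0],[0,0,0],[0,0,0],[0,0,0]],"translation":[[-0.25,-0.05,0],[-0.6,-0.12,0],[-0.78,-0.16,0.1],[-0.78,-0.16,0.2],[-0.78,-0.16,0.2],[-0.78,-0.16,0.2],[-0.78,-0.16,0.2]],"grip":[1,1,1,1,1,1,1]}'; python3 to.py .538 -.3257 .03 7
python3 - <<'E'
from plant import r
import cv2
cv2.imwrite("pics/w10.png",r.snapshot("wrist"))
s=r.snapshot("scene");cv2.imwrite("pics/s10.png",s[140:400,200:460].repeat(2,0).repeat(2,1))
E
```

```text
clock: 16.78
tool_pos: [0.5388, -0.3229, 0.1033]
eef_rot: [0.662, 0.749, 0.001, -0.002]
contact_force: [0.3, -0.4, -0.6]
opening: 1.005
shift [-0.0298 -0.0109  0.7327] twist [-0.0002 -0.0012  0.0003]
pos [ 0.5388 -0.3229  0.1033] F [ 0.3407 -0.4451 -0.5533] clock 16.7833 op 1.004682885577469 q [ 0.7539  0.9146 -0.534   1.6467  0.6218  0.7587  0.0503]
```

View pics/w10.png

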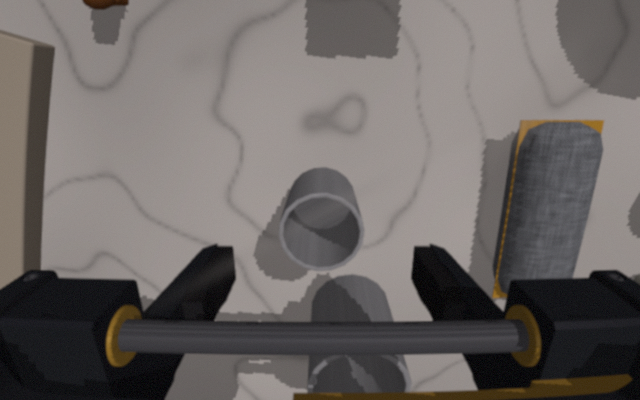

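View pics/s10.png

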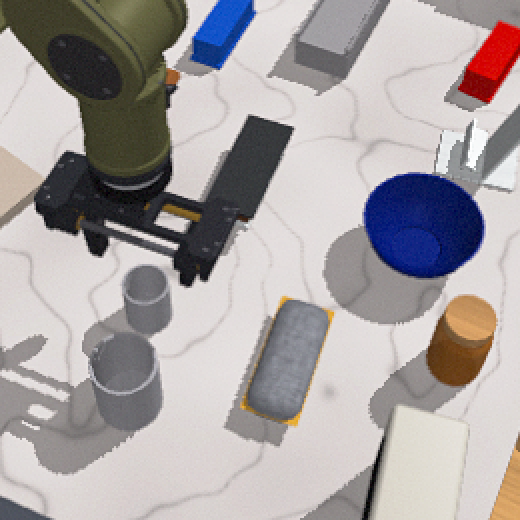

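Run:
```python
from h import *
from plant import r
c=r.get_calibration("wrist")
print(w(c,[(321,232),(280,232),(362,232),(321,194),(321,270)],.066)); print(r.get_state()["tool_pos"])
```

```text
[[ 0.53583447 -0.32472108  0.066     ]
 [ 0.51132775 -0.32777819  0.066     ]
 [ 0.56033791 -0.32170684  0.066     ]
 [ 0.53293381 -0.30088268  0.066     ]
 [ 0.53898358 -0.35061852  0.066     ]]
[ 0.53886314 -0.32385467  0.1038039 ]
```

```bash
python3 -m handwheel '{"twist":[[0,0,0],[0,0,0],[0,0,0],[0,0,0],[0,0,0],[0,0,0],[0,0,0],[0,0,0]],"translation":[[-0.03,-0.02,0],[-0.03,-0.015,0.1],[-0.03,-0.015,0.25],[-0.03,-0.015,0.4],[-0.03,-0.015,0.55],[-0.03,-0.015,0.68],[-0.03,-0.015,0.75],[-0.03,-0.015,0.75]],"grip":[1,1,1,1,1,1,1,1]}'; python3 to.py .5375 -.3257 .028 7
python3 -m handwheel '{"twist":[[0,0,0],[0,0,0],[0,0,0],[0,0,0],[0,0,0],[0,0,0],[0,0,0],[0,0,0],[0,0,0],[0,0,0],[0,0,0],[0,0,0]],"translation":[[0,0,0],[0,0,0],[0,0,0],[0,0,0],[0,0,0],[0,0,0],[0,0,0],[0,0,0],[0,0,0],[0,0,0],[0,0,0],[0,0,0]],"grip":[0.9,0.84,0.78,0.72,0.67,0.64,0.61,0.58,0.55,0.5,0.4,0.4]}' 20; python3 to.py .5375 -.3257 .15 7
```

```text
clock: 17.55
tool_pos: [0.5366, -0.3263, 0.0269]
eef_rot: [0.662, 0.749, 0.0, -0.002]
contact_force: [0.0, -0.2, 0.1]
opening: 0.997
shift [ 0.0046  0.0096 -0.011 ] twist [-0.0009 -0.0012  0.0002]
pos [ 0.5366 -0.3263  0.0269] F [ 0.0045 -0.1641  0.1435] clock 17.55 op 0.997337512063406 q [ 0.7233  1.02   -0.4638  1.6649  0.697   0.6331 -0.0055]
clock: 18.55
tool_pos: [0.5373, -0.3263, 0.0273]
eef_rot: [0.662, 0.749, 0.001, -0.002]
contact_force: [1.7, -0.2, 1.9]
opening: 0.592
shift [ 0.0099  0.0007 -1.2273] twist [-0.0005 -0.0011  0.0002]
pos [ 0.5373 -0.3263  0.0273] F [ 1.6597 -0.1576  1.9447] clock 18.55 op 0.5919994115901438 q [ 0.7233  1.0197 -0.4644  1.6642  0.6973  0.6329 -0.0056]
```

```bash
python3 -m handwheel '{"twist":[[0,0,0],[0,0,0],[0,0,0],[0,0,0],[0,0,0],[0,0,0],[0,0,0],[0,0,0],[0,0,0],[0,0,0],[0,0,0]],"translation":[[0,0,0],[0,0,-0.05],[0,0,-0.13],[0,0,-0.24],[0,0,-0.38],[0,0,-0.52],[0,0,-0.66],[0,0,-0.8],[0,0,-0.88],[0,0,-0.92],[0,0,-0.92]],"grip":[0.4,0.4,0.4,0.4,0.4,0.4,0.4,0.4,0.4,0.4,0.4]}' 30; python3 to.py .5495 -.109 .12 7
python3 - <<'E'
from plant import r
import cv2
cv2.imwrite("pics/w11.png",r.snapshot("wrist"))
s=r.snapshot("scene");cv2.imwrite("pics/s11.png",s[140:400,200:460].repeat(2,0).repeat(2,1))
E
```

```text
clock: 19.47
tool_pos: [0.538, -0.3269, 0.1205]
eef_rot: [0.662, 0.749, 0.001, -0.001]
contact_force: [1.1, -0.1, -1.6]
opening: 0.586
shift [2.1487 0.3811 0.0101] twist [-0.     -0.0007  0.0002]
pos [ 0.538  -0.3269  0.1205] F [ 1.062  -0.0915 -1.558 ] clock 19.4667 op 0.5864031927495251 q [ 0.767   0.8932 -0.5489  1.635   0.6058  0.7907  0.0697]
```

View pics/w11.png

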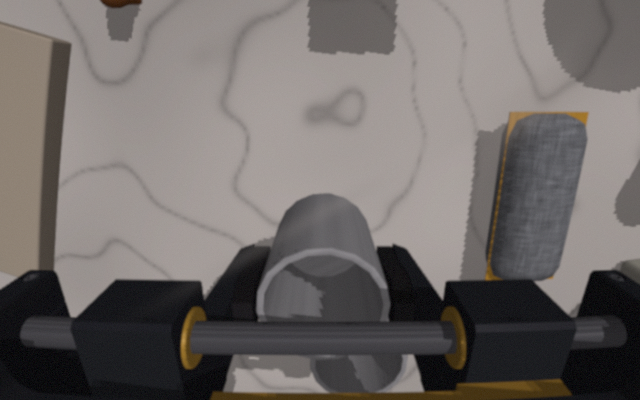

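View pics/s11.png

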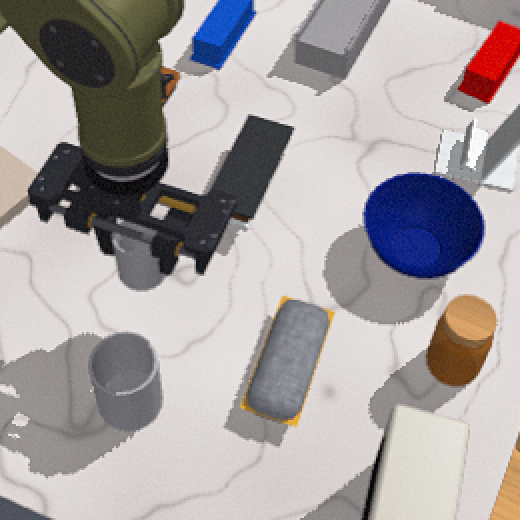

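```bash
python3 -m handwheel '{"twist":[[0,0,0],[0,0,0],[0,0,0],[0,0,0],[0,0,0],[0,0,0],[0,0,0]],"translation":[[0.05,0.01,0],[0.15,0.03,0],[0.3,0.05,0],[0.48,0.08,0],[0.66,0.12,0],[0.8,0.14,0],[0.9,0.16,0]],"grip":[0.4,0.4,0.4,0.4,0.4,0.4,0.4]}'; python3 -m handwheel '{"twist":[[0,0,0],[0,0,0],[0,0,0],[0,0,0],[0,0,0],[0,0,0],[0,0,0]],"translation":[[0.1,0.02,0],[0.25,0.05,0],[0.42,0.08,0],[0.58,0.1,0],[0.7,0.12,0],[0.76,0.13,0],[0.76,0.13,0]],"grip":[0.4,0.4,0.4,0.4,0.4,0.4,0.4]}'; python3 to.py .5495 -.109 .12 7
```

```text
clock: 20.15
tool_pos: [0.5419, -0.2318, 0.1189]
eef_rot: [0.661, 0.75, 0.001, -0.003]
contact_force: [0.6, 0.3, -2.4]
opening: 0.589
clock: 20.73
tool_pos: [0.5455, -0.1527, 0.1194]
eef_rot: [0.66, 0.751, 0.001, -0.003]
contact_force: [-0.7, -0.6, -1.6]
opening: 0.581
shift [ 0.4287  0.0959 -0.0035] twist [-0.0008 -0.0021  0.0021]
pos [ 0.5455 -0.1527  0.1194] F [-0.6948 -0.6373 -1.6361] clock 20.7333 op 0.580576813703074 q [ 0.4847  0.824  -0.502   1.8313  0.612   0.6499 -0.2545]
```

```bash
python3 -m handwheel '{"twist":[[-0.0008,-0.002,0.002],[-0.0008,-0.002,0.002],[-0.0008,-0.002,0.002],[-0.0008,-0.002,0.002],[-0.0008,-0.002,0.002],[-0.0008,-0.002,0.002],[-0.0008,-0.002,0.002]],"translation":[[0.05,0.01,0],[0.15,0.03,0],[0.27,0.06,0],[0.37,0.09,0],[0.42,0.095,0],[0.43,0.095,0],[0.43,0.095,0]],"grip":[0.4,0.4,0.4,0.4,0.4,0.4,0.4]}'; python3 to.py .5495 -.109 .08 7
python3 - <<'E'
from plant import r
import cv2
cv2.imwrite("pics/w12.png",r.snapshot("wrist"))
s=r.snapshot("scene");cv2.imwrite("pics/s12.png",cv2.resize(s[150:290,270:390],None,fx=4,fy=4,interpolation=cv2.INTER_CUBIC))
s=r.snapshot("top");cv2.imwrite("pics/t12.png",cv2.resize(s[130:240,260:400],None,fx=5,fy=5,interpolation=cv2.INTER_CUBIC))
E
```

```text
clock: 21.32
tool_pos: [0.5494, -0.1083, 0.1196]
eef_rot: [0.662, 0.749, -0.0, -0.0]
contact_force: [-0.2, 0.6, -2.2]
opening: 0.589
shift [-0.0068  0.0007  0.3964] twist [-0.0001 -0.0001  0.0005]
pos [ 0.5494 -0.1083  0.1196] F [-0.157   0.552  -2.1758] clock 21.3167 op 0.5885776655796938 q [ 0.3935  0.8126 -0.4821  1.856   0.612   0.6255 -0.3458]
```

View pics/w12.png

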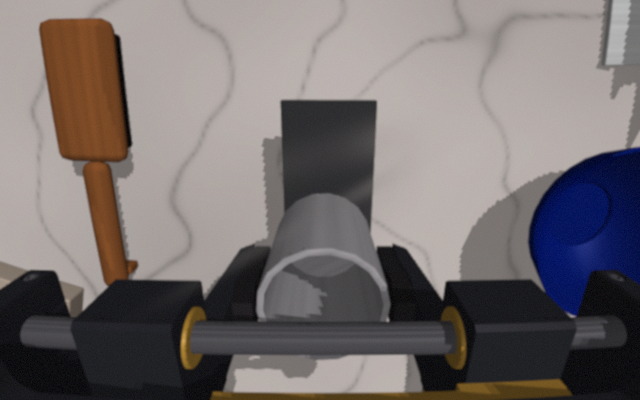

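View pics/s12.png

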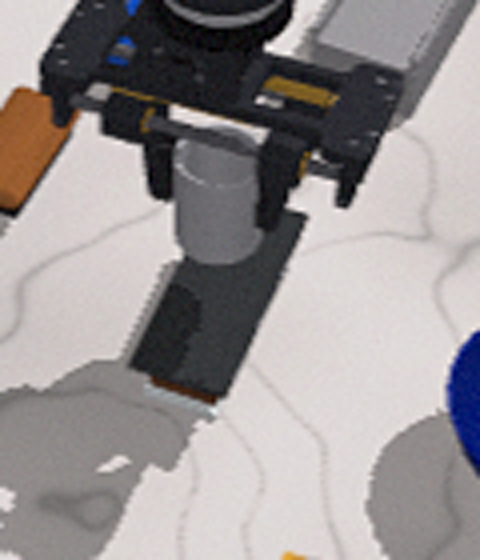

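View pics/t12.png

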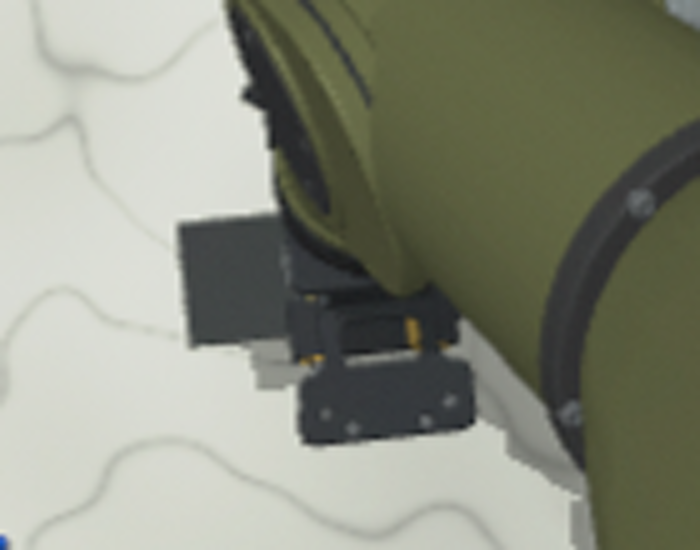

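```bash
python3 -m handwheel '{"twist":[[0,0,0],[0,0,0],[0,0,0],[0,0,0],[0,0,0],[0,0,0],[0,0,0],[0,0,0],[0,0,0]],"translation":[[0,0,0.05],[0,0,0.12],[0,0,0.2],[0,0,0.28],[0,0,0.35],[0,0,0.4],[0,0,0.43],[0,0,0.44],[0,0,0.44]],"grip":[0.4,0.4,0.4,0.4,0.4,0.4,0.4,0.4,0.4]}'; python3 to.py .5495 -.1085 .0723 7
```

```text
clock: 22.22
tool_pos: [0.5492, -0.1097, 0.0753]
eef_rot: [0.663, 0.749, -0.0, -0.0]
contact_force: [0.8, -0.6, -1.7]
opening: 0.589
shift [0.0114 0.0048 0.0301] twist [-0.0002  0.0001 -0.0002]
pos [ 0.5492 -0.1097  0.0753] F [ 0.7547 -0.6105 -1.6742] clock 22.2167 op 0.589324739107435 q [ 0.3605  0.8779 -0.4225  1.8758  0.6695  0.534  -0.3957]
```

```bash
python3 -m handwheel '{"twist":[[0,0,0],[0,0,0],[0,0,0],[0,0,0]],"translation":[[0.005,0,0.01],[0.01,0,0.02],[0.01,0,0.025],[0.01,0,0.025]],"grip":[0.4,0.4,0.4,0.4]}'; python3 -m handwheel '{"twist":[[0,0,0],[0,0,0],[0,0,0]],"translation":[[0,0,0.01],[0,0,0.015],[0,0,0.015]],"grip":[0.4,0.4,0.4]}'
```

```text
clock: 22.55
tool_pos: [0.5491, -0.1087, 0.0729]
eef_rot: [0.663, 0.749, -0.0, -0.0]
contact_force: [-0.3, -0.5, -2.3]
opening: 0.584
clock: 22.8
tool_pos: [0.5493, -0.1088, 0.0722]
eef_rot: [0.663, 0.749, -0.0, 0.0]
contact_force: [-1.8, -0.1, 5.6]
opening: 0.587
```

Contact. Release and back straight up.

```bash
python3 -m handwheel '{"twist":[[0,0,0],[0,0,0],[0,0,0],[0,0,0],[0,0,0],[0,0,0],[0,0,0],[0,0,0]],"translation":[[0,0,0],[0,0,0],[0,0,0],[0,0,0],[0,0,0],[0,0,0],[0,0,0],[0,0,0]],"grip":[0.64,0.7,0.78,0.85,0.95,1,1,1]}'; python3 -m handwheel '{"twist":[[0,0,0],[0,0,0],[0,0,0],[0,0,0],[0,0,0],[0,0,0],[0,0,0]],"translation":[[0,0,-0.05],[0,0,-0.15],[0,0,-0.35],[0,0,-0.65],[0,0,-0.95],[0,0,-1],[0,0,-1]],"grip":[1,1,1,1,1,1,1]}'; python3 -m handwheel '{"twist":[[0,0,0],[0,0,0],[0,0,0],[0,0,0],[0,0,0],[0,0,0],[0,0,0]],"translation":[[-0.3,0,-0.2],[-0.6,0,-0.4],[-0.9,0,-0.4],[-0.9,0,-0.4],[-0.9,0,-0.4],[-0.9,0,-0.4],[-0.9,0,-0.4]],"grip":[1,1,1,1,1,1,1]}'
python3 - <<'E'
from plant import r
import cv2
cv2.imwrite("pics/w13.png",r.snapshot("wrist"))
s=r.snapshot("scene");cv2.imwrite("pics/s13.png",s);cv2.imwrite("pics/s13c.png",cv2.resize(s[150:290,270:390],None,fx=4,fy=4,interpolation=cv2.INTER_CUBIC))
E
```

```text
clock: 23.47
tool_pos: [0.5493, -0.1088, 0.0722]
eef_rot: [0.663, 0.749, -0.0, 0.0]
contact_force: [0.0, -0.2, 0.8]
opening: 1.002
clock: 24.05
tool_pos: [0.5509, -0.1088, 0.175]
eef_rot: [0.663, 0.749, 0.001, 0.003]
contact_force: [-0.2, -0.2, -0.3]
opening: 1.002
clock: 24.63
tool_pos: [0.561, -0.1962, 0.2143]
eef_rot: [0.662, 0.749, 0.001, 0.001]
contact_force: [1.2, 0.6, 0.5]
opening: 1.002
```

View pics/w13.png

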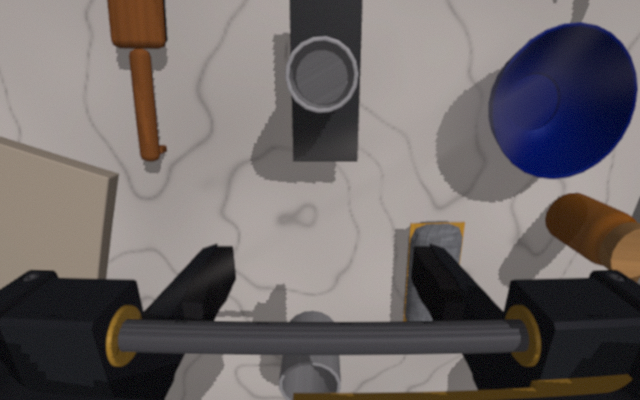

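View pics/s13c.png

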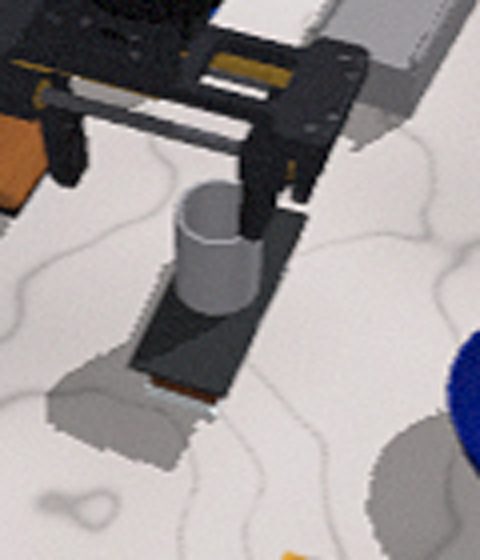

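Run:
```python
from h import *
from plant import r
import cv2
np.set_printoptions(precision=4,suppress=True)
c=r.get_calibration("wrist")
print("rim",w(c,[(323,75),(287,75),(359,75)],.111)); print("front",w(c,[(293,161),(357,160)],.045))
s=r.get_calibration("scene")
print("cup rim S",w(s,uncrop([(219,212)],4,(270,150)),.111))
Q=w(s,uncrop([(130,368),(225,397),(307,215)],4,(270,150)),.045);print("slate S",Q)
```

```text
rim [[ 0.5486 -0.1068  0.111 ]
 [ 0.5233 -0.1099  0.111 ]
 [ 0.5739 -0.1035  0.111 ]]
front [[ 0.5297 -0.1863  0.045 ]
 [ 0.5907 -0.1777  0.045 ]]
cup rim S [[ 0.5483 -0.1082  0.111 ]]
slate S [[ 0.5329 -0.1893  0.045 ]
 [ 0.5917 -0.1813  0.045 ]
 [ 0.5721 -0.0317  0.045 ]]
```

```bash
python3 -m handwheel '{"twist":[[0,0,0],[0,0,0],[0,0,0]],"translation":[[0,0,0],[0,0,0],[0,0,0]],"grip":[1,1,1]}'; python3 -c "
from plant import r
print(r.finish_job())"
```

```text
clock: 24.98
tool_pos: [0.5613, -0.1957, 0.2147]
eef_rot: [0.662, 0.75, 0.001, 0.002]
contact_force: [-0.4, -0.3, 0.4]
opening: 1.001
the job is handed in; nothing more can be done
None
```

I handed the job in at about 25 s on the robot's clock. The slate lies on the wooden foot and the steel cup stands in the middle of it. No verdict was reported.

- **Slide:** I pushed the slate about 55 mm past the tray's open end with the closed fingertips. Its centre stayed about 21 mm inside the edge, and it lay flat.
- **Placing the slate:** I gripped the part that stuck out. When lifted, the slate drooped by roughly 0.05 rad, so I tilted the gripper to level it before setting it down and letting go. Just after release its centre measured about 1.5 mm from the foot's centre, lengthwise along it.
- **Placing the cup:** I took the smaller cup by its sides, set it on the slate until I felt light contact (about 6 N), opened the fingers and backed off upward.

**Last checks:** From the wrist and scene cameras, the cup's centre is about 3 mm from the slate's centre and looks upright. The slate is within about 2 mm of the foot's centre. The two cameras differed by 3–4 mm on the slate's front edge, well inside the limits. The arm was clear, and none of the objects visible in the last wrist picture looked disturbed. I did not re-measure the positions of the other things on the credenza.

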